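# Tip the parts tray to its tagged corner and hold it over the mat

## Task

The loose parts in the blue tray have to be counted: pick the tray up by its handle, hold it in the air over the green mat about 15 cm above the bench, and tilt it by roughly 25 to 30 degrees so that the yellow-tagged corner is the lowest and all four loose parts slide together into that corner. Finish while still holding the tray there, tilted and still, with nothing else carrying it. Spill nothing and leave the multimeter, spool and jar where they are.

Things in the scene. Friction and masses are not known exactly. Their poses are not given: they have to be found in the camera images.
- tray: Blue open square parts tray, 180 x 180 mm outside, walls 4 mm thick and 45 mm high, floor 4 mm, about 0.3 kg, loose on the bench. Two upright straps stand on the outside of its -y and +y walls (30 mm wide along x) and carry a fixed black bridge handle that runs along the tray's y axis above its middle. Origin: centre of the underside; z up out of the tray; x and y square to the walls.
- handle (a point): Middle of the handle bar: 108 mm above the tray's underside, straight above its centre. The bar is 14 mm wide (along tray x), 20 mm tall and 180 mm long between the straps (along tray y), so from above it is pinched across tray x. It is 63 mm above the tray's rim.
- tag: Yellow tag wrapped over the tray's (+x,+y) corner (50 mm along each wall, and a yellow patch on the floor inside that corner), fixed to the tray. Origin: outer foot of that corner, at tray (90, 90, 0) mm; its x axis points outward along the tray's diagonal, z is the tray's z.
- corner_in (a point): The inner corner of the tray at the yellow tag, on the tray's floor: tray (86, 86, 4) mm.
- mat: Green square mat printed flat on the bench, 280 x 280 mm, 1 mm thick, fixed. Origin: its centre; x and y along its sides.
- multimeter: Orange hand multimeter lying on the bench, 150 x 80 x 34 mm. Origin: centre of the underside. Leave alone.
- spool: White and silver solder spool standing on the bench, 60 mm across, 46 mm high. Origin: centre of the underside. Leave alone.
- fluxjar: Amber glass jar with a black cap, 54 mm across, 60 mm high. Origin: centre of the underside. Leave alone.
- sink1: Loose silver finned heat sink, 26 x 22 mm, 14 mm high, about 20 g, lying on the tray's floor. Origin: centre of its underside. It slides on the tray once the floor slopes by about 10 degrees; parts that lie against a wall slide on along it to the corner only from about 20 degrees of tilt straight towards that corner (down the diagonal).
- relay1: Loose orange relay block, 22 x 17 mm, 16 mm high, about 20 g, lying on the tray's floor. Origin: centre of its underside. Slides like the heat sinks.
- sink2: Loose silver finned heat sink, 26 x 22 mm, 14 mm high, about 20 g, lying on the tray's floor. Origin: centre of its underside. It slides on the tray once the floor slopes by about 10 degrees; parts that lie against a wall slide on along it to the corner only from about 20 degrees of tilt straight towards that corner (down the diagonal).
- relay2: Loose orange relay block, 22 x 17 mm, 16 mm high, about 20 g, lying on the tray's floor. Origin: centre of its underside. Slides like the heat sinks.

How it is judged:
By the outcome, as a careful person would: the job done as asked, in the order asked, and still so for the second after the job is handed in, while the arm keeps its last pose, push and grip.
It also fails if it takes over 43 s, if anything falls off the work surface, if the arm or the gripper's body presses on something with over 40 N, if the wrist force passes 120 N, or if a joint passes its speed limit or range.

## Robot

A 6-joint arm with a two-finger parallel gripper is mounted at the origin on the work surface. World frame = base frame: x ahead of the robot, y to its left, z up, the work surface at z = 0. Lengths are in m, angles in rad, forces in N, time in s.
With the tool pointing down it reaches from about 0.3 to 0.775 m from the base axis. Payload 14.6 kg.
Tool frame: the origin (TCP) lies at the very end of the fingers, on their centre line; the grasp point (between the pads) lies 19 mm behind it (ctrl.grasp_offset is the distance from the TCP to the grasp point, in m); z points along the fingers, y is the line along which they close (so a half turn about z gives the same grasp; the last joint's range is limited). The gripper opens to 94 mm and grips with 3 to 60 N. Pads are 16 mm wide; open, the fingers measure 119 mm over their backs; the gripper's body (75 mm by 177 mm) begins 78 mm behind the grasp point.
Start: joints at [-1.174, 0.3, 1.521, -0, 1.321, -0.067], TCP at [0.246, -0.492, 0.205] pointing down, gripper open.
Joint ranges: [-3.03, 3.03], [-0.79, 2.21], [0.23, 2.52], [-1.04, 4.18], [0, 3.07], [-2.55, 2.55]. Speed limits (rad/s): [2.22, 2.22, 2.57, 3.14, 3.14, 3.14].

## Interface

Orientations are given as [roll, pitch, yaw] about the fixed x, y, z axes, in that order (R = Rz(yaw) Ry(pitch) Rx(roll)).
In Python, from station import ctrl gives the robot as it stands.
- The arm moves only by the tool step_arm, never from a script. Its argument "plan" is a list that holds one entry, the list of rows, each a list of 6 numbers: the shift along the tool's x, y, z in units of 30 mm (1.0 is 30 mm), then the turn, a rotation vector about the tool's x, y, z in units of 6 degrees (1.0 is 6 degrees). In form: [[[dx, dy, dz, wx, wy, wz], ...]]. A call has 1 to 8 rows; each row is the pose to reach, as a shift and turn from the pose commanded when the call began, along the tool's axes at that moment; what a row does not reach only later rows make up. A row lasts 1/12 s, in which the tool goes at most 41.7 mm and 7.16 degrees, less where a joint would pass 70% of its speed; a pose out of reach is approached as far as the arm can. A call with a gripper value outside its range is refused whole. "grip" is the opening, from 0 (shut) to 1 (fully open), set as the call begins (left out, the last holds). The fingers move at their own pace and stop on an object; "squeeze" is the grip in N (left out, the last holds). Time passes only in rows, so rows that repeat a pose let the fingers close. It gives the time, the measured TCP pose, the force, the opening and the grip force at its end, in the units of the state.
- ctrl.get_obs(): the state, without advancing time (a new reading comes with each control period).
- ctrl.camera(name): name is "scene" or "top" or "wrist"; returns the picture (384x512x3 uint8, red, green, blue); there is no depth.
- ctrl.camera_model(name): a dict with "intrinsics" (3x3 intrinsics, pixels), "R" (3x3) and "t" (3): a world point X has camera coordinates R X + t; the wrist camera has in their place "tool_from_camera" (4x4, takes a point from camera to tool coordinates, whose origin is the TCP and whose axes are the flange's). Camera axes: x right, y down, z forward; pixel columns grow to the right and rows downward; lengths in m; the calibration is good to about 2 mm. A picture is of the moment at which its call begins: read the wrist's pose just before it. camera_model takes no time and is no camera call.
- ctrl.hand_in(): hands the job in; it is judged then, once.
Trained networks look in the newest picture that a camera, given by its name, has taken for a name from the list of things; names that differ only in an ending like _2 or _b are one class to them, and where a whole thing is asked for, a point or a joint stands for the part that bears it (a point fixed in the world has none). Each returns a list of dicts, best first, with "confidence" (0 to 1); they miss things now and then, are a little off and sometimes report something else, mostly with a low value. They report only what shows in the picture. A call takes as long as a camera call.
- ctrl.masks_of(query, camera): "pixels" (384x512 bool, what is visible of it) and "at" ([column, row] in pixels, amid what is visible of it).
- ctrl.place_of(query, camera): "at" ([column, row] in pixels: a listed point, or the origin of a listed thing).
The state is a dict: "time_s": time; "qpos": joint angles; "joint_vel": joint speeds; "tau": joint torques, N m; "ee_pos": TCP position; "eef_rot": TCP orientation; "force": force on the tool from outside, world axes, zero at the start; "moment": the same for the moment, N m; "grip_width": finger opening in m; "grip_force": force on a finger pad.
Only numpy, scipy, OpenCV 4.12 (cv2) and the standard library are available. Lean on these libraries where they do the work, as an engineer would, in place of code of your own. Each camera call takes 0.05 s, during which the arm holds its last target. There are 200 camera calls.

## Working session

There is one attempt and no reset: what is moved stays moved. The work goes in short steps, Python scripts to look and compute and a tool call to move; the robot and the scene stay as the last step left them, time stands still between calls to the robot, and variables do not carry over. Pictures are saved under pics/ and viewed, at most 10 in all, crops included, and the job is handed in when it is done.

Besides the shell and the picture viewer there is one more tool, called after "Call:" as name(argument=value, ...), one argument or row to a line, values as JSON. step_arm: Moves the arm, as the interface text tells. Its arguments: {"type":"object","properties":{"plan":{"type":"array","items":{"type":"array","items":{"type":"array","items":{"type":"number"}}}},"grip":{"type":"number"},"squeeze":{"type":"number"}},"required":["plan"]}

```bash
mkdir -p pics
cat > h.py <<'E'
import numpy as np, cv2
from station import ctrl
from scipy.spatial.transform import Rotation as R
def cam(n):
    m=ctrl.camera_model(n); K=np.array(m["intrinsics"])
    if "R" in m: return K,np.array(m["R"]),np.array(m["t"])
    o=ctrl.get_obs(); T=np.eye(4); T[:3,:3]=R.from_euler("xyz",o["eef_rot"]).as_matrix(); T[:3,3]=o["ee_pos"]
    M=np.linalg.inv(T@np.array(m["tool_from_camera"])); return K,M[:3,:3],M[:3,3]
def ray(c,px):
    K,r,t=c; d=r.T@np.linalg.inv(K)@np.array([px[0],px[1],1.]); return -r.T@t,d/np.linalg.norm(d)
def onz(c,px,z):
    o,d=ray(c,px); return o+d*(z-o[2])/d[2]
def tri(obs):
    A=np.zeros((3,3));b=np.zeros(3)
    for c,px in obs:
        o,d=ray(c,px);P=np.eye(3)-np.outer(d,d);A+=P;b+=P@o
    X=np.linalg.solve(A,b); return X,[np.linalg.norm((np.eye(3)-np.outer(d,d))@(X-o)) for o,d in (ray(c,p) for c,p in obs)]
def proj(c,X):
    p=c[0]@(c[1]@X+c[2]); return p[:2]/p[2]
E
python3 - <<'E'
from h import *
np.set_printoptions(precision=4,suppress=True)
ims=[]
for n in ("scene","top"):
    im=ctrl.camera(n); cv2.imwrite(f"pics/{n}0.png",im[:,:,::-1])
cs={n:cam(n) for n in ("scene","top")}
for q in ["tray","handle","tag","corner_in","mat","multimeter","spool","fluxjar"]:
    ps=[]
    for n in cs:
        r=ctrl.place_of(q,n)
        print(q,n,[(np.round(x["at"],1),round(x["confidence"],2)) for x in r[:2]])
        if r: ps.append((cs[n],r[0]["at"]))
    if len(ps)==2: print("   ",*tri(ps))
print(ctrl.get_obs())
E
```

```text
tray scene [(array([335.5, 240.2]), 0.73)]
tray top [(array([194.3, 202.3]), 0.62)]
    [0.5321 0.2017 0.0059] [np.float64(0.006126552323963417), np.float64(0.006126552323963558)]
handle scene [(array([341.7, 205.4]), 0.81)]
handle top []
tag scene [(array([357.4, 207.9]), 0.69), (array([313.1, 230.8]), 0.5)]
tag top [(array([195.6, 240.9]), 0.79)]
    [0.4075 0.1976 0.0112] [np.float64(0.001942053572424522), np.float64(0.0019420535724245186)]
corner_in scene [(array([290.6, 307.1]), 0.71), (array([359.7, 212.7]), 0.67)]
corner_in top [(array([193.9, 240.5]), 0.76), (array([217.3, 197.5]), 0.48)]
    [ 0.4619  0.1754 -0.3399] [np.float64(0.11453172109676794), np.float64(0.11453172109676792)]
mat scene [(array([208.1, 184.2]), 0.59)]
mat top [(array([316.1, 202. ]), 0.84)]
    [ 0.5377 -0.1864  0.0064] [np.float64(0.00432555073267246), np.float64(0.004325550732672491)]
multimeter scene [(array([210.6, 275.1]), 0.9), (array([294.3, 305. ]), 0.7)]
multimeter top [(array([256.7, 130.4]), 0.89)]
    [ 0.7693  0.0089 -0.0084] [np.float64(0.0006255809346657007), np.float64(0.000625580934665
[... 183 characters left out ...]
792328)]
fluxjar scene [(array([294.1, 304. ]), 0.79), (array([359.3, 212.5]), 0.19)]
fluxjar top [(array([198.1, 135.3]), 0.51)]
    [0.7447 0.2021 0.0121] [np.float64(0.003477038045720503), np.float64(0.0034770380457206014)]
{'time_s': 0.9, 'qpos': array([-1.1736,  0.2999,  1.521 , -0.    ,  1.3207, -0.0666]), 'joint_vel': array([ 0.0027,  0.0008, -0.0005, -0.0001,  0.0002, -0.0004]), 'tau': array([ -0.0006, -53.1662, -35.2909,   0.0708,   0.0213,   0.    ]), 'ee_pos': array([ 0.246 , -0.4919,  0.2055]), 'eef_rot': array([3.1416, 0.    , 0.4638]), 'force': array([-0.0698, -0.2035, -0.2147]), 'moment': array([-0.0113, -0.0505, -0.0227]), 'grip_force': 0.0, 'grip_width': 0.09400090600104276}
```

Run:
```python
import cv2,numpy as np
a=cv2.imread("pics/scene0.png");b=cv2.imread("pics/top0.png")
cv2.imwrite("pics/crop0.png",np.hstack([cv2.resize(a[140:340,230:430],(400,400),interpolation=2),cv2.resize(b[100:300,130:330],(400,400),interpolation=2)]))
```

```text
(no output)
```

View pics/crop0.png

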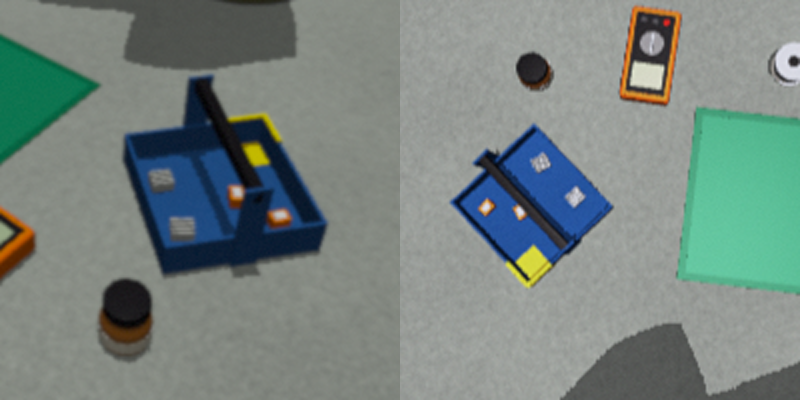

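View pics/scene0.png

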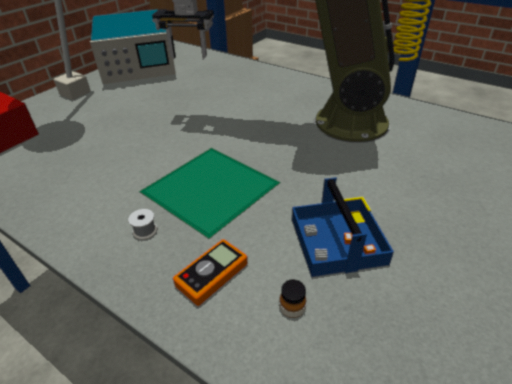

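The scene shows the tray at (340,235) px, right of the mat (210,190). In the top crop its tag corner, about (194,241) px full-frame, points towards the robot, and the handle runs diagonally. I'll move above the tray with the closing axis across the bar.

```bash
cat >> h.py <<'E'
def go(p,rpy):
    o=ctrl.get_obs(); A=R.from_euler("xyz",o["eef_rot"]); B=rpy if isinstance(rpy,R) else R.from_euler("xyz",rpy)
    d=A.inv().apply(np.array(p)-o["ee_pos"]); w=(A.inv()*B).as_rotvec()
    print("move",np.round(d/0.03,2),np.round(np.degrees(w)/6,2),"rows",np.linalg.norm(d)/.0417,np.degrees(np.linalg.norm(w))/7.16)
E
python3 - <<'E'
from h import *
go([0.48,0.19,0.32],[np.pi,0,np.pi/4])
print(ctrl.camera_model("wrist"))
E
```

```text
move [ 17.14 -16.84  -3.82] [ 0.    0.   -3.07] rows 17.505027334302152 2.573770867313945
{'intrinsics': array([[293.97294321,   0.        , 258.3207823 ],
       [  0.        , 293.97294321, 195.58803289],
       [  0.        ,   0.        ,   1.        ]]), 'tool_from_camera': array([[ 1.23300671e-04, -9.64075452e-01, -2.65628516e-01,
         7.62133514e-02],
       [ 9.99999941e-01,  3.38541927e-05,  3.41313759e-04,
         7.46647878e-04],
       [-3.20059577e-04, -2.65628542e-01,  9.64075399e-01,
        -1.78999989e-01],
       [ 0.00000000e+00,  0.00000000e+00,  0.00000000e+00,
         1.00000000e+00]])}
```

Call:
step_arm(
  plan=[
    [[1.3,-1.3,-3.8,0,0,-3],[2.5,-2.5,-3.8,0,0,-3],[3.7,-3.7,-3.8,0,0,-3],[4.9,-4.9,-3.8,0,0,-3],[5.9,-5.9,-3.8,0,0,-3],[6.9,-6.9,-3.8,0,0,-3],[7.9,-7.9,-3.8,0,0,-3],[8.6,-8.4,-3.8,0,0,-3]],
  ],
)

```text
time_s: 1.57
ee_pos: [0.3402, -0.2123, 0.3162]
eef_rot: [3.14, -0.0, 0.777]
force: [0.5, -0.6, -0.9]
grip_width: 0.0939
grip_force: 0.0
```

```bash
python3 -c "
from h import *
go([0.48,0.19,0.32],[np.pi,0,np.pi/4])"
```

```text
move [12.73 -6.29 -0.13] [ 0.01 -0.   -0.08] rows 10.212633600767289 0.06482072597274138
```

Call:
step_arm(
  plan=[
    [[1.3,-0.6,0,0,0,0],[2.6,-1.2,0,0,0,0],[3.9,-1.9,0,0,0,0],[5.2,-2.5,0,0,0,0],[6.5,-3.2,0,0,0,0],[7.8,-3.8,0,0,0,0],[9.0,-4.4,0,0,0,0],[10.0,-4.8,0,0,0,0]],
  ],
)

```text
time_s: 2.23
ee_pos: [0.4529, 0.1014, 0.3159]
eef_rot: [3.141, -0.001, 0.778]
force: [1.1, -1.8, 0.7]
grip_width: 0.094
grip_force: 0.0
```

Call:
step_arm(
  plan=[
    [[1.0,-0.5,0,0,0,0],[2.0,-1.0,0,0,0,0],[2.6,-1.2,0,0,0,0],[2.6,-1.2,0,0,0,0],[2.6,-1.2,0,0,0,0]],
  ],
)

```text
time_s: 2.65
ee_pos: [0.4831, 0.1799, 0.3151]
eef_rot: [-3.141, 0.001, 0.779]
force: [0.7, -0.2, 0.4]
grip_width: 0.0941
grip_force: 0.0
```

```bash
cat > w.py <<'E'
from h import *
import sys
np.set_printoptions(precision=4,suppress=True)
tag=sys.argv[1]
c=cam("wrist"); im=ctrl.camera("wrist"); cv2.imwrite(f"pics/w{tag}.png",im[:,:,::-1])
print(ctrl.get_obs()["ee_pos"])
out=dict(K=c[0],R=c[1],t=c[2])
for q in ["tray","handle","tag","corner_in"]:
    r=ctrl.place_of(q,"wrist"); print(q,[(np.round(x["at"],1),round(x["confidence"],2)) for x in r[:2]])
    if r: out[q]=r[0]["at"]
np.savez(f"w{tag}.npz",**out)
E
python3 w.py 1
```

```text
[0.483  0.1791 0.3154]
tray [(array([270.6, 132.1]), 0.9)]
handle [(array([271.3, 136.2]), 0.97)]
tag [(array([215.3, 187. ]), 0.58)]
corner_in [(array([219.5, 184. ]), 0.98)]
```

View pics/w1.png

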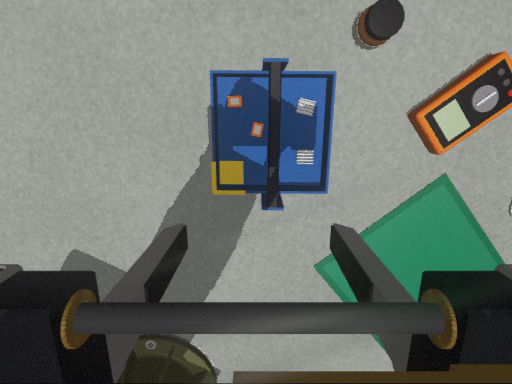

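The wrist view shows the tray: handle bar vertical at column ~273 (rows 72–195), tag corner at (213,192), and all four parts inside. I need a second viewpoint for height.

Call:
step_arm(
  plan=[
    [[1,0.3,0,0,0,0],[2.0,0.4,0,0,0,0],[2.3,0.4,0,0,0,0],[2.3,0.4,0,0,0,0],[2.3,0.4,0,0,0,0]],
  ],
)

```text
time_s: 3.32
ee_pos: [0.5406, 0.2187, 0.3154]
eef_rot: [-3.141, 0.0, 0.778]
force: [0.5, -0.0, -0.3]
grip_width: 0.0938
grip_force: 0.0
```

```bash
python3 w.py 2
cat > f.py <<'E'
from h import *
np.set_printoptions(precision=4,suppress=True)
D=[np.load(f"w{i}.npz") for i in (1,2)]
cs=[(d["K"],d["R"],d["t"]) for d in D]
for q in ["tray","handle","tag","corner_in"]:
    if all(q in d for d in D): print(q,*tri([(c,d[q]) for c,d in zip(cs,D)]))
# handle line direction: dark pixels about the handle inside tray, per row
for i,(c,d) in enumerate(zip(cs,D)):
    g=cv2.imread(f"pics/w{i+1}.png"); u,v=d["handle"]; 
    pts=[]
    for r in range(int(v)-45,int(v)+46):
        if not 0<=r<384: continue
        row=g[r,int(u)-16:int(u)+17].max(1); k=np.where(row<62)[0]
        if 6<=len(k)<=16 : pts.append((int(u)-16+k.mean(),r))
    pts=np.array(pts); a,b=np.polyfit(pts[:,1],pts[:,0],1)
    A=onz(c,(a*(v-45)+b,v-45),.118);B=onz(c,(a*(v+45)+b,v+45),.118)
    dd=B-A; print(len(pts),"handle at z.108",onz(c,d["handle"],.108),"line yaw deg",np.degrees(np.arctan2(dd[1],dd[0])),A[:2],B[:2],"std",np.std(pts[:,0]-a*pts[:,1]-b))
m=ctrl.masks_of  # unused
E
python3 f.py
```

```text
[0.5404 0.2186 0.3157]
tray [(array([262.5, 173.5]), 0.88)]
handle [(array([262.6, 189.1]), 0.7)]
tag [(array([249.4, 169.3]), 0.33)]
corner_in [(array([213.1, 224.7]), 0.77)]
tray [0.5318 0.1994 0.0071] [np.float64(2.6852383660352745e-05), np.float64(2.6852383660251385e-05)]
handle [0.5308 0.202  0.1181] [np.float64(0.0010815197183576273), np.float64(0.0010815197183576787)]
tag [0.6333 0.2788 0.8025] [np.float64(0.02682324914123492), np.float64(0.026823249141235003)]
corner_in [0.4194 0.2023 0.0433] [np.float64(0.00011929817410268914), np.float64(0.00011929817410265723)]
82 handle at z.108 [0.53  0.202 0.108] line yaw deg -135.74719953478444 [0.5705 0.2381] [0.4907 0.1604] std 0.31133488114996394
57 handle at z.108 [0.5298 0.1992 0.108 ] line yaw deg -137.29246045245944 [0.5748 0.2408] [0.4846 0.1576] std 1.696141657005049
```

```bash
python3 -c "
from h import *
go([0.5308,0.2002,0.090],[np.pi,0,0.772])"
```

```text
move [-0.67  0.21  7.54] [ 0.   -0.01  0.05] rows 5.447291657398056 0.0449073926656924
```

Call:
step_arm(
  plan=[
    [[-0.67,0.21,1.2,0,0,0.05],[-0.67,0.21,2.4,0,0,0.05],[-0.67,0.21,3.6,0,0,0.05],[-0.67,0.21,4.8,0,0,0.05],[-0.67,0.21,5.9,0,0,0.05],[-0.67,0.21,6.8,0,0,0.05],[-0.67,0.21,7.4,0,0,0.05],[-0.67,0.21,7.5,0,0,0.05]],
  ],
)

```text
time_s: 4.23
ee_pos: [0.5292, 0.2, 0.0876]
eef_rot: [-3.139, 0.004, 0.772]
force: [-0.5, -0.1, -0.3]
grip_width: 0.0939
grip_force: 0.0
```

Call:
step_arm(
  plan=[
    [[0,0,0,0,0,0],[0,0,0,0,0,0],[0,0,0,0,0,0]],
  ],
)

```text
time_s: 4.48
ee_pos: [0.5316, 0.2009, 0.0924]
eef_rot: [3.14, -0.002, 0.773]
force: [-0.2, 0.5, 0.2]
grip_width: 0.0938
grip_force: 0.0
```

```bash
python3 w.py 3
```

```text
[0.5316 0.2009 0.0922]
tray [(array([258. , 197.7]), 0.89)]
handle [(array([260.4, 247.4]), 0.87), (array([177. , 281.4]), 0.68)]
tag [(array([173.3, 284. ]), 0.61)]
corner_in [(array([175.6, 282.5]), 0.81), (array([235.7, 193.3]), 0.71)]
```

View pics/w3.png

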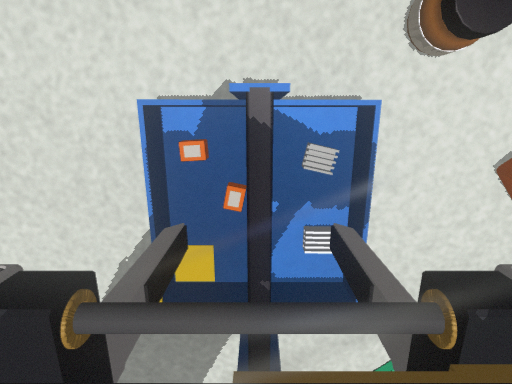

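The bar is centred between the fingers at column 260, and the parts are untouched. Closing on it.

Call:
step_arm(
  plan=[
    [[0,0,0.1,0,0,0],[0,0,0.1,0,0,0],[0,0,0.1,0,0,0],[0,0,0.1,0,0,0],[0,0,0.1,0,0,0],[0,0,0.1,0,0,0],[0,0,0.1,0,0,0],[0,0,0.1,0,0,0]],
  ],
  grip=0,
  squeeze=60,
)

```text
time_s: 5.4
ee_pos: [0.5309, 0.2007, 0.0876]
eef_rot: [3.142, -0.0, 0.773]
force: [-0.8, -0.4, -0.3]
grip_width: 0.0446
grip_force: 0.0
```

Call:
step_arm(
  plan=[
    [[0,0,0,0,0,0],[0,0,0,0,0,0],[0,0,0,0,0,0],[0,0,0,0,0,0],[0,0,0,0,0,0],[0,0,0,0,0,0]],
  ],
)

```text
time_s: 5.9
ee_pos: [0.531, 0.2006, 0.0876]
eef_rot: [3.141, -0.0, 0.773]
force: [-0.4, -0.5, -0.0]
grip_width: 0.0138
grip_force: 60.0
```

Call:
step_arm(
  plan=[
    [[0,0,-0.1,0,0,0],[0,0,-0.3,0,0,0],[0,0,-0.7,0,0,0],[0,0,-1.1,0,0,0],[0,0,-1.5,0,0,0],[0,0,-1.8,0,0,0],[0,0,-2.0,0,0,0],[0,0,-2.0,0,0,0]],
  ],
)

```text
time_s: 6.57
ee_pos: [0.5315, 0.2009, 0.1494]
eef_rot: [3.14, -0.002, 0.773]
force: [0.4, -0.2, -4.7]
grip_width: 0.0134
grip_force: 60.0
```

Run:
```python
from h import *
im=ctrl.camera("scene"); cv2.imwrite("pics/s1.png",cv2.resize(im[140:330,220:430,::-1],None,fx=2,fy=2))
print(ctrl.get_obs()["force"],ctrl.get_obs()["moment"])
```

```text
[ 0.16213957 -0.06071108 -4.62088858] [-0.06814221  0.03003474  0.02589027]
```

View pics/s1.png

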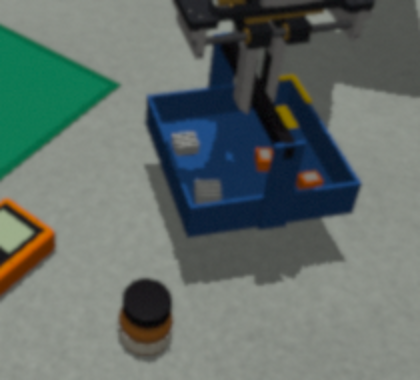

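The tray hangs level in the grip with all four parts inside. I'll refine the mat centre and plan the carry.

Run:
```python
from h import *
im=cv2.imread("pics/top0.png"); h=cv2.cvtColor(im,cv2.COLOR_BGR2HSV)
m=cv2.inRange(h,(60,100,40),(95,255,255)); n,l,s,cc=cv2.connectedComponentsWithStats(m); i=1+s[1:,4].argmax()
r=cv2.minAreaRect(np.argwhere(l==i)[:,::-1].astype(np.float32)); c=cam("top")
P=np.array([onz(c,p,.001) for p in cv2.boxPoints(r)]); print(P, P.mean(0)); M=P.mean(0)
rad=M[:2]/np.linalg.norm(M[:2]); az=np.arctan2(*rad[::-1])
yaw=.772+ (az+np.pi)-np.radians(179.25)
t=[*(M[:2]-rad*.0415),.230]; print("target",t,yaw)
go(t,[np.pi,0,yaw])
```

```text
[[ 0.41434563 -0.03042264  0.001     ]
 [ 0.69202503 -0.05980688  0.001     ]
 [ 0.66226258 -0.3415925   0.001     ]
 [ 0.3866797  -0.30775277  0.001     ]] [ 0.53882823 -0.1848937   0.001     ]
target [np.float64(0.49957488790136106), np.float64(-0.17142429271583004), 0.23] 0.45453923536379026
move [-9.41  8.15 -2.73] [ 0.   -0.01  3.04] rows 9.16927017072944 2.54643000177084
```

Call:
step_arm(
  plan=[
    [[-0.05,0.04,-0.1,0,0,0],[-0.2,0.16,-0.4,0,0,0],[-0.45,0.4,-0.8,0,0,0],[-0.8,0.7,-1.3,0,0,0],[-1.2,1.05,-1.8,0,0,0],[-1.65,1.4,-2.2,0,0,0],[-2.1,1.8,-2.5,0,0,0],[-2.55,2.2,-2.7,0,0,0]],
  ],
)

```text
time_s: 7.28
ee_pos: [0.5222, 0.0984, 0.2308]
eef_rot: [3.14, -0.002, 0.772]
force: [1.6, -0.2, -5.1]
grip_width: 0.0135
grip_force: 60.0
```

Call:
step_arm(
  plan=[
    [[-0.45,0.4,0,0,0,0],[-0.9,0.8,0,0,0,0],[-1.35,1.2,0,0,0,0],[-1.8,1.6,0,0,0,0],[-2.25,2.0,0,0,0,0],[-2.7,2.4,0,0,0,0],[-3.15,2.75,0,0,0,0],[-3.6,3.1,0,0,0,0]],
  ],
)

```text
time_s: 7.95
ee_pos: [0.5093, -0.0436, 0.2296]
eef_rot: [3.141, -0.0, 0.772]
force: [-0.5, 0.2, -4.7]
grip_width: 0.0142
grip_force: 60.0
```

```bash
python3 -c "
from h import *
go([.4996,-.1714,.23],[np.pi,0,.4545])"
```

```text
move [-3.2   2.82 -0.01] [ 0.01 -0.    3.03] rows 3.0729228666998654 2.5421076203594914
```

Call:
step_arm(
  plan=[
    [[-0.45,0.4,0,0,0,0.2],[-0.9,0.8,0,0,0,0.5],[-1.35,1.2,0,0,0,1.0],[-1.8,1.6,0,0,0,1.5],[-2.2,1.95,0,0,0,2.0],[-2.6,2.3,0,0,0,2.5],[-2.9,2.55,0,0,0,2.8],[-3.1,2.7,0,0,0,3.0]],
  ],
)

```text
time_s: 8.62
ee_pos: [0.4993, -0.1665, 0.2293]
eef_rot: [3.141, -0.0, 0.456]
force: [0.3, -0.4, -4.9]
grip_width: 0.0138
grip_force: 60.0
```

Call:
step_arm(
  plan=[
    [[0,0,0,0,0,0],[0,0,0,0,0,0],[0,0,0,0,0,0],[0,0,0,0,0,0]],
  ],
)

```text
time_s: 8.95
ee_pos: [0.4998, -0.1642, 0.2287]
eef_rot: [-3.142, -0.0, 0.46]
force: [0.1, -0.4, -4.8]
grip_width: 0.0135
grip_force: 60.0
```

```bash
python3 -c "
from h import *
T=R.from_euler('xyz',[np.pi,0,.4545])*R.from_rotvec(np.radians(28)/2**.5*np.array([-1,1,0]))
print(T.as_matrix()[:,2])
go([.4996,-.1714,.23],T)
print(ctrl.get_obs()['qpos'])"
```

```text
[ 0.44400316 -0.15252784 -0.88294759]
move [-0.11  0.21 -0.04] [-3.31  3.29  0.05] rows 0.17478241153472732 3.910384385723933
[-3.87124555e-01  2.28873031e-01  1.55593979e+00  9.77586037e-05
  1.35672554e+00  7.23584796e-01]
```

Call:
step_arm(
  plan=[
    [[-0.1,0.2,0,-0.1,0.1,0],[-0.1,0.2,0,-0.3,0.3,0],[-0.1,0.2,0,-0.6,0.6,0],[-0.1,0.2,0,-0.9,0.9,0],[-0.1,0.2,0,-1.2,1.2,0],[-0.1,0.2,0,-1.5,1.5,0],[-0.1,0.2,0,-1.8,1.8,0],[-0.1,0.2,0,-2.1,2.1,0]],
  ],
)

```text
time_s: 9.62
ee_pos: [0.4996, -0.1716, 0.2287]
eef_rot: [2.916, -0.22, 0.484]
force: [0.1, -0.4, -5.1]
grip_width: 0.0133
grip_force: 60.0
```

Call:
step_arm(
  plan=[
    [[0,0,0,-0.3,0.3,0],[0,0,0,-0.6,0.6,0],[0,0,0,-0.9,0.9,0],[0,0,0,-1.1,1.1,0],[0,0,0,-1.2,1.2,0],[0,0,0,-1.2,1.2,0],[0,0,0,-1.2,1.2,0],[0,0,0,-1.2,1.2,0]],
  ],
)

```text
time_s: 10.28
ee_pos: [0.4999, -0.1717, 0.2287]
eef_rot: [2.782, -0.338, 0.521]
force: [-0.1, -0.5, -4.5]
grip_width: 0.0134
grip_force: 60.0
```

Call:
step_arm(
  plan=[
    [[0,0,0,0,0,0],[0,0,0,0,0,0],[0,0,0,0,0,0],[0,0,0,0,0,0],[0,0,0,0,0,0],[0,0,0,0,0,0],[0,0,0,0,0,0],[0,0,0,0,0,0]],
  ],
)

```text
time_s: 10.95
ee_pos: [0.4997, -0.1716, 0.2286]
eef_rot: [2.782, -0.338, 0.521]
force: [0.3, 0.4, -3.9]
grip_width: 0.0137
grip_force: 60.0
```

```bash
python3 w.py 4
python3 - <<'E'
from h import *
im=ctrl.camera("scene"); cv2.imwrite("pics/s2.png",cv2.resize(im[90:290,110:320,::-1],None,fx=2,fy=2,interpolation=2))
o=ctrl.get_obs(); A=R.from_euler("xyz",o["eef_rot"]); print(A.as_matrix()[:,2], o["ee_pos"],o["ee_pos"]+A.apply([0,0,.0885]),o["moment"],o["qpos"])
E
python3 -c "
import cv2,numpy as np
a=cv2.imread('pics/w4.png');b=cv2.imread('pics/s2.png')
cv2.imwrite('pics/c2.png',np.hstack([cv2.resize(a,(400,300)),cv2.resize(b,(400,381))[:300]]))"
```

```text
[ 0.4997 -0.1716  0.2286]
tray [(array([260.2, 198.8]), 0.57)]
handle [(array([260.3, 252. ]), 0.71), (array([257.5, 199.1]), 0.55)]
tag [(array([181. , 238.5]), 0.3)]
corner_in []
[ 0.44464061 -0.15076142 -0.88293019] [ 0.49971358 -0.17160262  0.22859343] [ 0.53906428 -0.184945    0.15045411] [0.25920991 0.65072736 0.02044421] [-0.42334708 -0.03097254  1.91706166  0.06501003  0.7697596   0.65344937]
```

View pics/c2.png

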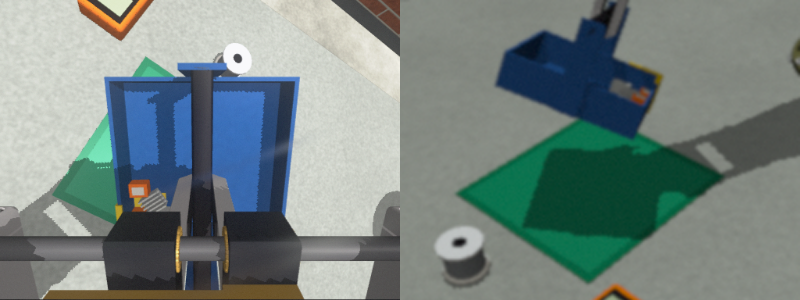

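The parts have left the open floor. The wrist view shows a relay and a heat sink near the corner at about (138,190), and the tray has not slipped in the grip. I need a closer look to count all four.

Run:
```python
from h import *
t=ctrl.camera("top")[:,:,::-1]; s=ctrl.camera("scene")[:,:,::-1]; w=ctrl.camera("wrist")[:,:,::-1]
c=cam("top"); o=ctrl.get_obs(); A=R.from_euler("xyz",o["eef_rot"])
def tool(x,y,z): return o["ee_pos"]+A.apply([-y,-x,.089-z])   # tray->world
K=tool(.086,.086,.004); print(K)
out=[]
for n,im in (("top",t),("scene",s),("wrist",w)):
    p=proj(cam(n),tool(.06,.06,.01)); q=proj(cam(n),K); print(n,p,q)
    h=30 if n!="wrist" else 60
    a=cv2.getRectSubPix(np.ascontiguousarray(im),(2*h,2*h),tuple(map(float,p))); out.append(cv2.resize(a,(266,266),interpolation=2))
    for k in ("sink1","relay1"):
        if n!="top" or 1:
            print(k,[(np.round(x["at"]),round(x["confidence"],2)) for x in ctrl.place_of(k,n)[:4]])
cv2.imwrite("pics/c3.png",np.hstack(out))
```

```text
[ 0.43580661 -0.14992998  0.09643521]
top [314.2442162  225.03909196] [309.79304448 234.43123336]
sink1 []
relay1 [(array([305., 222.]), 0.47)]
scene [230.88287079 140.736153  ] [240.33395273 144.06025601]
sink1 [(array([228., 141.]), 0.54), (array([226., 138.]), 0.53)]
relay1 [(array([233., 145.]), 0.45), (array([241., 147.]), 0.44), (array([217.,  98.]), 0.17)]
wrist [195.61873861 260.28126564] [172.60056552 280.70388469]
sink1 [(array([199., 256.]), 0.77), (array([218., 275.]), 0.58)]
relay1 [(array([182., 237.]), 0.84), (array([181., 274.]), 0.41)]
```

View pics/c3.png

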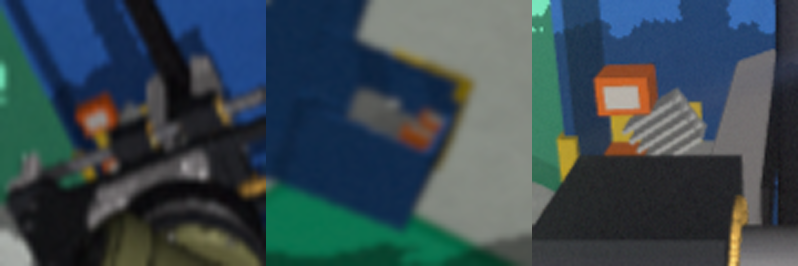

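Run:
```python
from h import *
o=ctrl.get_obs(); A=R.from_euler("xyz",o["eef_rot"])
W=lambda v: A.inv().apply(v-o["ee_pos"])
def fl(n,p,z=.004):
    s,d=ray(cam(n),p); s2=W(s); d2=A.inv().apply(d); X=s2+d2*((.089-z)-s2[2])/d2[2]; return np.round(1000*np.array([-X[1],-X[0]]))
for n,L in {"wrist":[("s",(199,256)),("s",(218,275)),("r",(182,237)),("r",(181,274))],"scene":[("s",(228,141)),("s",(226,138)),("r",(233,145)),("r",(241,147))],"top":[("r",(305,222))]}.items():
    for k,p in L: print(n,k,fl(n,p))
```

```text
wrist s [58. 58.]
wrist s [40. 80.]
wrist r [73. 38.]
wrist r [77. 78.]
scene s [52. 68.]
scene s [43. 89.]
scene r [70. 50.]
scene r [91. 61.]
top r [82. 44.]
```

All four parts are within about 50 mm of the corner: a relay in it, a sink on each side of the diagonal, and the second relay held off along the +x wall by a wedged sink. A gentle rocking should pack them tighter.

Call:
step_arm(
  plan=[
    [[0,0,0,0.3,0.4,0],[0,0,0,0.8,0.9,0],[0,0,0,1.2,1.3,0],[0,0,0,1.4,1.5,0],[0,0,0,1.4,1.5,0],[0,0,0,1.4,1.5,0],[0,0,0,1.4,1.5,0],[0,0,0,0.8,0.9,0]],
  ],
)

```text
time_s: 12.37
ee_pos: [0.4995, -0.1722, 0.2281]
eef_rot: [2.855, -0.428, 0.552]
force: [-1.3, -2.0, -6.4]
grip_width: 0.0138
grip_force: 60.0
```

Call:
step_arm(
  plan=[
    [[0,0,0,-0.8,-0.9,0],[0,0,0,-1.6,-1.7,0],[0,0,0,-2.2,-2.3,0],[0,0,0,-2.3,-2.4,0],[0,0,0,-2.3,-2.4,0],[0,0,0,-2.3,-2.4,0],[0,0,0,-1.6,-1.7,0],[0,0,0,-0.8,-0.9,0]],
  ],
)

```text
time_s: 13.03
ee_pos: [0.4999, -0.1705, 0.2284]
eef_rot: [2.767, -0.32, 0.515]
force: [-0.0, 0.4, -5.1]
grip_width: 0.0135
grip_force: 60.0
```

Call:
step_arm(
  plan=[
    [[0,0,0,0,0,0],[0,0,0,0,0,0],[0,0,0,0,0,0],[0,0,0,0,0,0],[0,0,0,0,0,0],[0,0,0,0,0,0],[0,0,0,0,0,0],[0,0,0,0,0,0]],
  ],
)

```text
time_s: 13.7
ee_pos: [0.4991, -0.1712, 0.2275]
eef_rot: [2.766, -0.314, 0.511]
force: [-0.9, 0.2, -5.1]
grip_width: 0.0137
grip_force: 60.0
```

```bash
cat > g.py <<'E'
from h import *
import sys
o=ctrl.get_obs(); A=R.from_euler("xyz",o["eef_rot"]); print(o["time_s"],A.as_matrix()[:,2],o["ee_pos"]+A.apply([0,0,.0885]))
def fl(n,p,z=.004):
    s,d=ray(cam(n),p); s2=A.inv().apply(s-o["ee_pos"]); d2=A.inv().apply(d); X=s2+d2*((.089-z)-s2[2])/d2[2]; return np.round(1000*np.array([-X[1],-X[0]]))
out=[]
for n in ("top","scene","wrist"):
    im=ctrl.camera(n)[:,:,::-1]
    for k in ("sink1","relay1"): print(n,k,[(fl(n,x["at"]),round(x["confidence"],2)) for x in ctrl.place_of(k,n)[:3]])
    p=proj(cam(n),o["ee_pos"]+A.apply([-.06,-.06,.079])); h=30 if n!="wrist" else 60
    out.append(cv2.resize(cv2.getRectSubPix(np.ascontiguousarray(im),(2*h,2*h),tuple(map(float,p))),(266,266),interpolation=2))
cv2.imwrite(f"pics/c{sys.argv[1]}.png",np.hstack(out))
E
python3 g.py 4
```

```text
13.7 [ 0.42991804 -0.17945522 -0.88485383] [ 0.53716705 -0.18705813  0.14922765]
top sink1 [(array([87., 38.]), 0.35)]
top relay1 [(array([86., 42.]), 0.63)]
scene sink1 [(array([ 46., 103.]), 0.47), (array([85., 92.]), 0.4), (array([63., 76.]), 0.37)]
scene relay1 [(array([80., 56.]), 0.48), (array([85., 59.]), 0.48)]
wrist sink1 [(array([60., 58.]), 0.87), (array([47., 76.]), 0.54)]
wrist relay1 [(array([74., 35.]), 0.91), (array([78., 77.]), 0.65)]
```

View pics/c4.png

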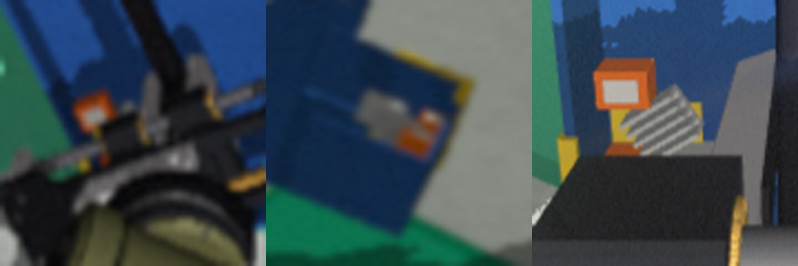

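Run:
```python
from h import *
T=R.from_euler('xyz',[np.pi,0,.4545])*R.from_rotvec(np.radians(28)/2**.5*np.array([-1,1,0]))
go([.4996,-.1714,.23],T)
w=ctrl.camera("wrist")[:,:,::-1]; cv2.imwrite("pics/w5.png",w)
for f in ("w3","w4","w5"):
    g=cv2.cvtColor(cv2.imread(f"pics/{f}.png"),cv2.COLOR_BGR2HSV); m=cv2.inRange(g,(105,120,30),(125,255,255))
    print(f,[int(np.where(m[:,c])[0].min()) for c in (165,190,215,320,350,370)],[(int(np.where(m[r])[0].min()),int(np.where(m[r])[0].max())) for r in (120,150,180)])
```

```text
move [ 0.04  0.04 -0.06] [0.17 0.24 0.03] rows 0.06019301606461428 0.24414704874276086
w3 [100, 100, 100, 100, 100, 100] [(139, 378), (142, 375), (145, 353)]
w4 [99, 99, 99, 99, 99, 99] [(136, 380), (139, 377), (142, 373)]
w5 [99, 99, 99, 99, 99, 99] [(136, 380), (139, 377), (142, 373)]
```

The tray has not slipped in the grip: its rim is at the same rows before and after. I'll trim the tilt back onto the diagonal and settle.

Call:
step_arm(
  plan=[
    [[0,0,0,0.1,0.1,0],[0,0,0,0.2,0.2,0],[0,0,0,0.2,0.2,0],[0,0,0,0.2,0.2,0],[0,0,0,0.2,0.2,0],[0,0,0,0.2,0.2,0],[0,0,0,0.2,0.2,0],[0,0,0,0.2,0.2,0]],
  ],
)

```text
time_s: 14.87
ee_pos: [0.499, -0.1713, 0.2275]
eef_rot: [2.785, -0.334, 0.519]
force: [-0.1, 0.3, -4.8]
grip_width: 0.0135
grip_force: 60.0
```

```bash
python3 g.py 5; python3 -c "
from h import *
o=ctrl.get_obs();print(o['joint_vel'],o['grip_force'],o['force'])
for q in ('multimeter','spool','fluxjar'): print(q,[(np.round(x['at'],1),round(x['confidence'],2)) for x in ctrl.place_of(q,'scene')[:1]])"
```

```text
14.8667 [ 0.43967732 -0.15137419 -0.88530769] [ 0.53796081 -0.18465906  0.14919696]
top sink1 [(array([56., 40.]), 0.37)]
top relay1 [(array([82., 42.]), 0.38)]
scene sink1 [(array([57., 40.]), 0.5), (array([49., 88.]), 0.39)]
scene relay1 [(array([75., 20.]), 0.47)]
wrist sink1 [(array([59., 56.]), 0.93), (array([46., 76.]), 0.67)]
wrist relay1 [(array([76., 76.]), 0.66), (array([79., 36.]), 0.64)]
[-1.03385465e-03 -6.64997401e-04 -5.37534931e-04 -5.28740522e-05
  2.17213513e-03  5.57829288e-04] 59.99816715717316 [-0.38027826 -0.63308139 -5.5182516 ]
multimeter [(array([211.8, 273.1]), 0.56)]
spool [(array([148.6, 230.5]), 0.74)]
fluxjar [(array([293.1, 308.1]), 0.79)]
```

View pics/c5.png

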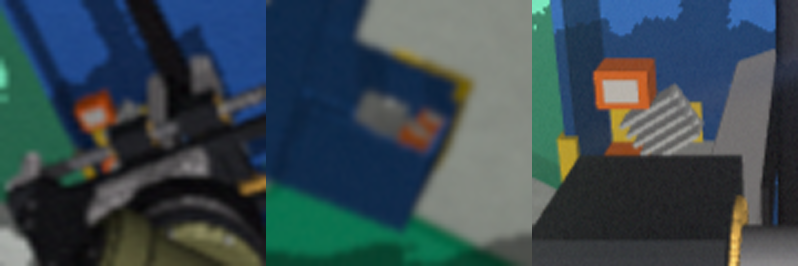

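All four parts lie packed against each other in the tagged corner, each within about 50 mm of it. The tilt is 27.7°, the tray centre is at 0.149 m over the mat centre, and the arm is still.

```bash
python3 -c "
from station import ctrl
print(ctrl.hand_in())"
```

```text
the job is handed in; nothing more can be done
None
```

I handed the job in at about 15 s: the tray is held still by its handle over the mat, its centre about 15 cm above the bench, tilted about 28° with the yellow-tagged corner lowest; all four parts are together within about 50 mm of that corner (one relay is held slightly off by a heat sink), nothing spilled, and the multimeter, spool and jar are where they were.

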